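# Gauge a wooden hoop-stand post

## Robot

A 7-joint arm with a two-finger parallel gripper is mounted at the origin on the work surface. World frame = base frame: x ahead of the robot, y to its left, z up, the work surface at z = 0. Lengths are in m, angles in rad, forces in N, time in s.
With the tool pointing down it reaches from about 0.4 to 0.85 m from the base axis. Payload 10.4 kg.
Tool frame: the origin (TCP) lies midway between the tips of the shut fingers; the grasp point (between the pads) lies 19 mm behind it; z points along the fingers, y is the line along which they close (so a half turn about z gives the same grasp; the last joint's range is limited). The gripper opens to 87 mm and grips with 3 to 60 N. Pads are 19 mm wide; open, the fingers measure 117 mm over their backs; the gripper's body (75 mm by 190 mm) begins 51 mm behind the grasp point.
Start: joints at [-1.243, 0.332, -0.065, 1.46, 0.022, 1.35, -0.088], TCP at [0.215, 0.587, 0.223] pointing down, gripper open.
Joint ranges: [-2.6, 2.6], [-0.5, 2.12], [-1.47, 1.34], [0.16, 2.42], [-1.27, 4.41], [0.06, 2.06], [-2.6, 2.6]. Speed limits (rad/s): [2.22, 2.22, 2.79, 2.79, 3.14, 3.14, 3.14].

## Interface

Orientations are given as a unit quaternion [x, y, z, w].
In Python, from bench import r gives the robot as it stands.
- The arm moves only by the tool arm_command, never from a script. Its arguments are lists of equal length, an entry for each row: "xyz": the shift along the world's x, y, z in m, a list of three; "rot": the turn, a rotation vector about the world's x, y, z in rad, a list of three. In form: {"xyz": [[tx, ty, tz], ...], "rot": [[ax, ay, az], ...]}. A call has 1 to 20 rows; each row is the pose to reach, as a shift and turn from the pose commanded when the call began; what a row does not reach only later rows make up. A row lasts 1/12 s, in which the tool goes at most 41.7 mm and 7.16 degrees, less where a joint would pass 70% of its speed; a pose out of reach is approached as far as the arm can. A call with a gripper value outside its range is refused whole. "grip" is the opening, from 0 (shut) to 1 (fully open), set as the call begins (left out, the last holds). The fingers move at their own pace and stop on an object; "squeeze" is the grip in N (left out, the last holds). Time passes only in rows, so rows that repeat a pose let the fingers close. It gives the time, the measured TCP pose, the force, the opening and the grip force at its end, in the units of the state.
- r.read_state(): the state, without advancing time (a new reading comes with each control period).
- r.camera(name): name is "scene" or "top"; returns the picture (400x640x3 uint8, red, green, blue); there is no depth.
- r.camera_model(name): a dict with "fx", "fy", "cx", "cy" (pixels), "T" (4x4, takes a point from camera to world coordinates). Camera axes: x right, y up, looking along -z (the intrinsics and any distortion apply to the point x, -y, -z); pixel columns grow to the right and rows downward; lengths in m; the calibration is good to about 2 mm. A picture is of the moment at which its call begins. camera_model takes no time and is no camera call.
- r.close_job(): hands the job in; it is judged then, once.
Trained networks look in the newest picture that a camera, given by its name, has taken for a name from the list of things; names that differ only in an ending like _2 or _b are one class to them, and where a whole thing is asked for, a point or a joint stands for the part that bears it (a point fixed in the world has none). Each returns a list of dicts, best first, with "conf" (0 to 1); they miss things now and then, are a little off and sometimes report something else, mostly with a low value. They report only what shows in the picture. A call takes as long as a camera call. They do not tell look-alikes from the thing itself.
- r.look_for(label, camera): "at" ([x, y, z] in m, in the coordinates of the camera as it stood for that picture, good to about 4 mm: the middle of the surface that is visible of it).
- r.spot_point(label, camera): "at" ([x, y, z] in m, in the coordinates of the camera as it stood for that picture, good to about 4 mm: a listed point, or the origin of a listed thing).
The state is a dict: "time": time; "joint_positions": joint angles; "joint_vel": joint speeds; "joint_torque": joint torques, N m; "ee_pos": TCP position; "eef_rot": TCP orientation; "ft_force": force on the tool from outside, world axes, zero at the start; "torque": the same for the moment, N m; "width": finger opening in m; "grip_force": force on a finger pad.
Only numpy, scipy, OpenCV 4.12 (cv2) and the standard library are available. Lean on these libraries where they do the work, as an engineer would, in place of code of your own. Each camera call takes 0.05 s, during which the arm holds its last target. There are 200 camera calls.

## Task

Check the thickness of the long round wooden post from the rack: push its foot gently down through the wide (go) gap until it comes out under the lips, draw it out, then press its foot down on the narrow (no-go) gap, upright, with light steady pressure (about 6 to 12 N) for about a second, feeling that it is stopped. Then stand the post upright in the shallow empty white tray and let go; never push hard on either gauge (stay under 25 N), and leave everything else as it is.

Things in the scene. Friction and masses are not known exactly. Their poses are not given: they have to be found in the camera images.
- post_center (a point): middle (half-way up) of the post to be checked: loose, plain wood, round, 22 mm diameter, 120 mm long, foot edge slightly chamfered, 35 to 70 g. Its z axis runs from foot to head. It starts upright in one of the rack's two holes, foot 15 mm and head 135 mm above the table. It is the taller of the two posts in the rack
- post_foot (a point): centre of the post's foot (its lower end face), 60 mm below post_center
- short_center (a point): middle of a similar but short post, 22 mm diameter, 70 mm long, that stands in the other hole of the rack; leave it there
- rack: dark wooden rack fixed to the table, 80 x 160 mm, 40 mm high; origin at the centre of its underside. Two blind holes of 25 mm diameter, 25 mm deep, lie at y = -38 and +38 mm in its frame; either may hold the long post
- go: go gauge (the wider gap, the longer lips), fixed: light wooden base 110 x 110 x 15 mm, two wooden cheeks, on them two rigid flat steel lips 60 mm long (along its x), each reaching 53 mm out from the middle. Origin: centre of the base's underside, z up. The gap runs along x, is 23.5 mm wide (in y) and open below, down to the base's top
- go_gap (a point): nominal middle of the go gap, level with the lips' tops, 55 mm above the table; lip undersides are at 40 mm. The lips were clamped off-centre: the true gap middle lies anywhere from -5 to +5 mm along the gauge's y from here, to be found by eye or feel. In the test the foot must get lower than 35 mm above the table, within 20 mm of this point along x
- nogo: no-go gauge (the narrower gap, the shorter lips), fixed: same base and cheeks as the go gauge, but rigid steel lips only 36 mm long (along its x) and a gap of 17 mm (in y), centred on the origin. Origin: centre of the base's underside, z up
- nogo_gap (a point): nominal middle of the no-go gap, 55 mm above the table. The true tops of these lips were clamped anywhere from 49 to 61 mm above the table, so the height of contact is found by feel. Press within 5 mm across and 12 mm along the gap of this point
- tray: empty white shallow open tray fixed to the table, 150 x 130 mm outside, 30 mm high, walls and floor 4 to 5 mm; origin at the centre of its underside, z up
- spool_center (a point): middle of a small red thread spool, 32 mm diameter, 38 mm high, standing loose near the robot: leave alone
- spool_b_center (a point): middle of a small blue thread spool, 32 mm diameter, 38 mm high, standing loose at the far left: leave alone
- hoop: wooden embroidery hoop lying flat, 130 mm across, 10 mm high, loose, at the far side; origin at the centre of its underside: leave alone
Mind the look-alikes: they are no part of the job. What is shaped like the part that bears post_center but purple is not meant. Leave any purple look-alike of the tray alone.

How it is judged:
By the outcome, as a careful person would: the job done as asked, in the order asked, and still so for the second after the job is handed in, with the robot touching nothing.
It also fails if it takes over 67 s, if anything falls off the work surface, if the arm or the gripper's body presses on something with over 40 N, if the wrist force passes 120 N, or if a joint passes its speed limit or range.

## Working session

There is one attempt and no reset: what is moved stays moved. The work goes in short steps, Python scripts to look and compute and a tool call to move; the robot and the scene stay as the last step left them, time stands still between calls to the robot, and variables do not carry over. Pictures are saved under pics/ and viewed, at most 10 in all, crops included, and the job is handed in when it is done.

Besides the shell and the picture viewer there is one more tool, called after ">>>" as name(argument=value, ...) on one line, values as JSON. arm_command: Moves the arm, as the interface text tells. Its arguments: {"type":"object","properties":{"xyz":{"type":"array"},"rot":{"type":"array"},"grip":{"type":"number"},"squeeze":{"type":"number"}},"required":["xyz","rot"]}

```bash
mkdir -p pics; cat > h.py <<'E'
from bench import r
import numpy as np, cv2
def w(cam,p):
    T=np.array(r.camera_model(cam)["T"]); return T[:3,:3]@np.array(p)+T[:3,3]
def ray(cam,u,v,z):
    m=r.camera_model(cam); T=np.array(m["T"])
    d=T[:3,:3]@np.array([(u-m["cx"])/m["fx"],-(v-m["cy"])/m["fy"],-1]); o=T[:3,3]
    return o+d*(z-o[2])/d[2]
def px(cam,p):
    m=r.camera_model(cam); T=np.array(m["T"]); q=T[:3,:3].T@(np.array(p)-T[:3,3])
    return m["cx"]+m["fx"]*q[0]/-q[2], m["cy"]+m["fy"]*q[1]/q[2]
E
python3 - <<'E'
from h import *
for c in ("scene","top"):
    im=r.camera(c); cv2.imwrite(f"pics/{c}0.png",im[:,:,::-1])
    print(c,{k:(np.round(v,3).tolist()) for k,v in r.camera_model(c).items()})
    for l in ["post_center","short_center","rack","go","go_gap","nogo","nogo_gap","tray"]:
        for d in r.spot_point(l,c)[:3]: print(c,l,round(d["conf"],2),w(c,d["at"]).round(3),np.round(px(c,w(c,d["at"]))))
s=r.read_state(); print(s)
E
```

```text
scene {'fx': 494.211, 'fy': 494.211, 'cx': 326.403, 'cy': 200.895, 'T': [[-0.816, -0.372, 0.443, 1.013], [0.578, -0.515, 0.633, 0.71], [-0.007, 0.772, 0.635, 0.769], [0.0, 0.0, 0.0, 1.0]]}
scene post_center 0.9 [0.47  0.267 0.072] [425. 256.]
scene short_center 0.52 [0.49  0.34  0.052] [443. 291.]
scene rack 0.88 [ 0.483  0.308 -0.003] [430. 298.]
scene go 0.72 [ 0.512 -0.126  0.002] [299. 191.]
scene go 0.5 [ 0.482  0.31  -0.003] [431. 298.]
scene go_gap 0.89 [ 0.508 -0.125  0.053] [300. 174.]
scene nogo 0.87 [0.591 0.102 0.   ] [325. 258.]
scene nogo_gap 0.69 [0.592 0.098 0.058] [324. 238.]
scene tray 0.97 [ 0.534 -0.331  0.001] [252. 157.]
scene tray 0.97 [ 0.298 -0.269  0.   ] [334. 139.]
top {'fx': 451.915, 'fy': 451.915, 'cx': 325.125, 'cy': 197.251, 'T': [[-0.019, 0.99, -0.138, 0.385], [-1.0, -0.02, -0.005, 0.028], [-0.008, 0.138, 0.99, 1.093], [0.0, 0.0, 0.0, 1.0]]}
top post_center 0.6 [0.444 0.167 0.058] [267. 235.]
top post_center 0.58 [0.472 0.268 0.076] [222. 223.]
top short_center 0.41 [0.491 0.34  0.049] [194. 217.]
top rack 0.88 [0.48  0.306 0.   ] [213. 223.]
top go 0
[... 379 characters left out ...]
4261769,  0.33217309, -0.06469079,  1.46010643,  0.02159685,
        1.34987989, -0.08848843]), 'joint_vel': array([ 1.33238077e-03, -1.01752497e-04, -1.16464745e-04,  1.21813324e-03,
       -5.42692285e-04,  1.79581115e-05, -1.45111122e-03]), 'joint_torque': array([ 1.12697930e-03, -6.23033309e+01,  2.56022089e-02, -3.90139925e+01,
       -6.08752272e-02,  3.13723425e-02,  3.44764089e-05]), 'ee_pos': array([0.21476394, 0.58697102, 0.22258924]), 'eef_rot': array([1.74488763e-01, 9.84659163e-01, 6.42360047e-05, 6.32940595e-07]), 'ft_force': array([-0.57359754,  0.09587205, -0.20325108]), 'torque': array([-0.0209721 , -0.02230861,  0.02006578]), 'grip_force': 0.0, 'width': 0.08694809851827118}
```

View pics/scene0.png

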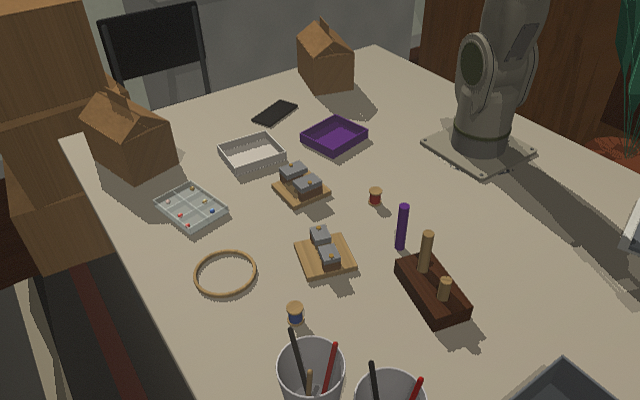

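View pics/top0.png

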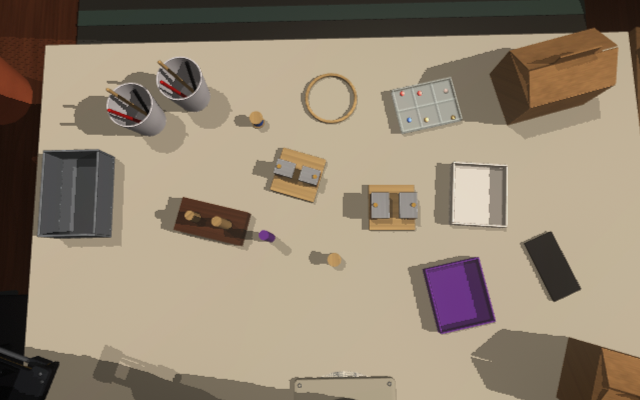

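The scene view shows the long post in the rack at (425,250), the go gauge at (300,185), the no-go gauge at (325,250) and the white tray at (252,152). The purple post and tray are decoys. Next I'll zoom in on the gauges.

```bash
python3 - <<'E'
from h import *
im=cv2.imread("pics/top0.png")
a=cv2.resize(im[178:238,363:423],(400,400),interpolation=cv2.INTER_CUBIC)
b=cv2.resize(im[145:205,268:328],(400,400),interpolation=cv2.INTER_CUBIC)
cv2.imwrite("pics/z.png",np.hstack([a,b]))
E
```

```text
(no output)
```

View pics/z.png

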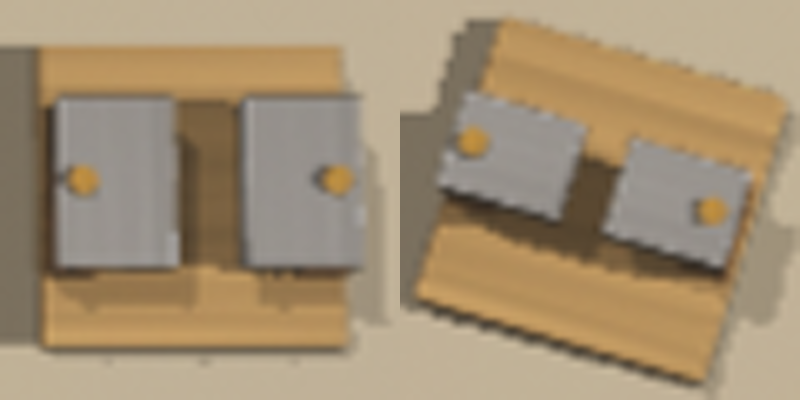

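```bash
python3 - <<'E'
from h import *
def P(x,y,o,z): return ray("top",(x+.5)/6.667-.5+o[0],(y+.5)/6.667-.5+o[1],z)[:2]
G=(363,178);N=(268,145)
def yaw(a,b): d=b-a; return np.degrees(np.arctan2(d[1],d[0])).round(1)
g=[P(*p,G,.015) for p in((40,47),(342,47),(350,347),(43,347))]
print("go base",np.mean(g,0),yaw(g[3],g[0]),yaw(g[2],g[1]),yaw(g[1],g[0])-90,yaw(g[2],g[3])-90)
print("go lipgap",P(211,182,G,.055),"L/R edges",P(179,182,G,.055),P(244,182,G,.055),"outer",P(55,182,G,.055),P(362,182,G,.055))
n=[P(*p,N,.015) for p in((105,18),(388,100),(303,383),(17,298))]
print("nogo base",np.mean(n,0),yaw(n[3],n[0]),yaw(n[2],n[1]),yaw(n[1],n[0])-90,yaw(n[2],n[3])-90)
print("nogo gap",P(196.5,180.5,N,.055))
q=[P(*p,N,.055) for p in((187,127),(162,220),(232,140),(205,235))]
print(yaw(q[1],q[0]),yaw(q[3],q[2]))
# post heads
im=cv2.imread("pics/top0.png")
for i in range(2):
  for c in ("top","scene"):
    r.camera(c)
    for l in("post_center","go_gap","nogo_gap","rack","tray"):
      for d in r.spot_point(l,c)[:2]: print(c,l,round(d["conf"],2),w(c,d["at"]).round(4))
E
```

```text
go base [ 0.50840602 -0.12589693] -1.3 -1.1 -1.2000000000000028 -1.0999999999999943
go lipgap [ 0.50858156 -0.12638909] L/R edges [ 0.5088001 -0.1153097] [ 0.50835622 -0.13781281] outer [ 0.50964731 -0.07235984] [ 0.50755078 -0.17864537]
nogo base [0.59242612 0.09779652] -17.5 -17.5 -17.700000000000003 -17.799999999999997
nogo gap [0.59128916 0.09747741]
-15.4 -16.3
top post_center 0.75 [0.4728 0.2678 0.0795]
top post_center 0.59 [0.4419 0.1672 0.0603]
top go_gap 0.69 [ 0.5088 -0.1247  0.051 ]
top nogo_gap 0.73 [0.5956 0.1008 0.0579]
top rack 0.8 [ 0.4833  0.306  -0.0011]
top tray 0.92 [ 0.3036 -0.272  -0.003 ]
top tray 0.87 [ 0.5356 -0.3307 -0.0012]
scene post_center 0.76 [0.4422 0.1701 0.0583]
scene post_center 0.56 [0.4666 0.2676 0.0738]
scene go_gap 0.89 [ 0.5074 -0.1257  0.0542]
scene rack 0.64 [ 0.4815  0.3083 -0.0039]
scene tray 0.84 [ 0.5303 -0.3294  0.0026]
scene tray 0.81 [ 0.3033 -0.2716 -0.002 ]
top post_center 0.71 [0.4743 0.2661 0.0787]
top post_center 0.51 [0.595  0.0996 0.0585]
top go_gap 0.96 [ 0.5086 -0.127   0.0551]
top nogo_gap 0.66 [0.5956 0.1019 0.0574]
top nogo_gap 0.36 [ 0.5083 -0.1265  0.0024]
top rack 0.8 [0.4818 0.3034 0.    ]
top tray 0.93 [ 0.5349 -0.3324 -0.0008]
top tray 0.81 [ 0.3021 -0.2733 -0.003 ]
scene post_center 0.91 [0.4712 0.2667 0.0757]
scene post_center 0.57 [0.4394 0.171  0.0586]
scene go_gap 0.63 [ 0.5049 -0.1231  0.0513]
scene nogo_gap 0.95 [0.5934 0.0998 0.0585]
scene rack 0.75 [ 0.4832  0.3084 -0.0021]
scene tray 0.74 [ 0.2977 -0.2711 -0.0025]
scene tray 0.68 [ 5.287e-01 -3.309e-01 -3.000e-04]
```

>>> arm_command(xyz=[[0.005,-0.006,0],[0.015,-0.019,-0.001],[0.031,-0.038,-0.003],[0.051,-0.064,-0.005],[0.072,-0.09,-0.006],[0.095,-0.118,-0.009],[0.118,-0.147,-0.011],[0.141,-0.176,-0.013],[0.164,-0.205,-0.015],[0.188,-0.234,-0.017],[0.208,-0.259,-0.019],[0.226,-0.282,-0.02],[0.242,-0.301,-0.022],[0.252,-0.314,-0.023],[0.257,-0.32,-0.023],[0.257,-0.32,-0.023]], rot=[[0,0,0.007],[0,0,0.02],[0,0,0.04],[0,0,0.066],[0,0,0.092],[0,0,0.122],[0,0,0.152],[0,0,0.18],[0,0,0.21],[0,0,0.24],[0,0,0.267],[0,0,0.29],[0,0,0.31],[0,0,0.323],[0,0,0.33],[0,0,0.33]], grip=0.6)

```text
time: 3.43
ee_pos: [0.4728, 0.265, 0.1996]
eef_rot: [0.012, 1.0, -0.0, 0.0]
ft_force: [-0.0, 0.7, -0.9]
width: 0.0522
grip_force: 0.0
```

```bash
python3 - <<'E'
from h import *
for c in ("top","scene"):
    im=r.camera(c); cv2.imwrite(f"pics/{c}1.png",im[:,:,::-1])
s=r.read_state(); print(s["time"],s["ee_pos"],s["eef_rot"],s["ft_force"],s["width"], s["joint_positions"].round(2))
a=cv2.imread("pics/scene1.png")[130:330,330:530]; cv2.imwrite("pics/s1.png",cv2.resize(a,(600,600)))
E
```

```text
3.5333 [0.47120525 0.26773348 0.19963169] [ 1.02560462e-02  9.99947357e-01  2.67567128e-04 -1.58070377e-04] [-0.38621289  0.9596541   0.16299711] 0.052069591373058374 [-0.75  0.16  0.16  1.72 -0.03  1.26  0.97]
```

View pics/s1.png

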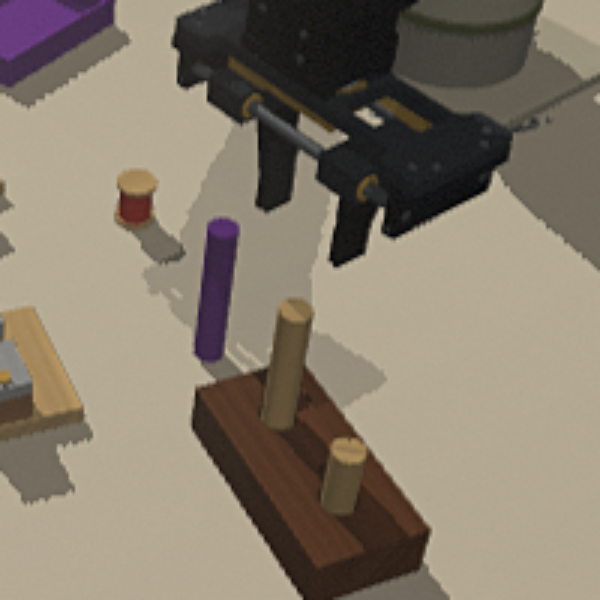

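The picture shows the open gripper above the long post, whose head is at (295,310) in the crop. The fingers straddle it and stay clear of the purple post. Now I'll descend.

>>> arm_command(xyz=[[0,0,-0.008],[0,0,-0.022],[0,0,-0.04],[0,0,-0.058],[0,0,-0.076],[0,0,-0.09],[0,0,-0.1],[0,0,-0.106],[0,0,-0.107],[0,0,-0.107]], rot=[[0,0,0],[0,0,0],[0,0,0],[0,0,0],[0,0,0],[0,0,0],[0,0,0],[0,0,0],[0,0,0],[0,0,0]])

```text
time: 4.37
ee_pos: [0.4716, 0.2674, 0.0926]
eef_rot: [0.01, 1.0, 0.0, -0.0]
ft_force: [0.3, 0.2, -0.2]
width: 0.0522
grip_force: 0.0
```

>>> arm_command(xyz=[[0,0,0],[0,0,0],[0,0,0],[0,0,0],[0,0,0],[0,0,0],[0,0,0]], rot=[[0,0,0],[0,0,0],[0,0,0],[0,0,0],[0,0,0],[0,0,0],[0,0,0]], grip=0, squeeze=35)

```text
time: 4.95
ee_pos: [0.4719, 0.267, 0.0928]
eef_rot: [0.01, 1.0, 0.0, 0.0]
ft_force: [-0.0, -0.5, 1.2]
width: 0.0216
grip_force: 35.0
```

>>> arm_command(xyz=[[0,0,0.004],[0,0,0.014],[0,0,0.03],[0,0,0.05],[0,0,0.07],[0,0,0.09],[0,0,0.105],[0,0,0.113],[0,0,0.115]], rot=[[0,0,0],[0,0,0],[0,0,0],[0,0,0],[0,0,0],[0,0,0],[0,0,0],[0,0,0],[0,0,0]])

```text
time: 5.7
ee_pos: [0.4724, 0.2674, 0.2096]
eef_rot: [0.01, 1.0, 0.001, 0.001]
ft_force: [-0.6, 0.3, -0.1]
width: 0.0212
grip_force: 35.0
```

>>> arm_command(xyz=[[0,-0.006,0],[0.002,-0.02,0],[0.003,-0.038,0],[0.005,-0.06,0],[0.008,-0.086,0],[0.011,-0.114,0],[0.014,-0.144,0],[0.016,-0.175,0],[0.019,-0.207,0],[0.022,-0.239,0],[0.025,-0.27,0],[0.028,-0.3,-0.004],[0.031,-0.326,-0.01],[0.033,-0.35,-0.018],[0.035,-0.368,-0.027],[0.036,-0.381,-0.036],[0.036,-0.389,-0.043],[0.036,-0.3925,-0.048],[0.036,-0.3935,-0.05],[0.036,-0.3935,-0.05]], rot=[[0,0,0],[0,0,0],[0,0,0],[0,0,0],[0,0,0],[0,0,0],[0,0,0],[0,0,0],[0,0,0],[0,0,0],[0,0,0],[0,0,0],[0,0,0],[0,0,0],[0,0,0],[0,0,0],[0,0,0],[0,0,0],[0,0,0],[0,0,0]])

```text
time: 7.37
ee_pos: [0.5073, -0.1262, 0.157]
eef_rot: [0.01, 1.0, 0.0, -0.001]
ft_force: [-0.3, 0.4, 0.0]
width: 0.0212
grip_force: 35.0
```

```bash
python3 - <<'E'
from h import *
for c in ("top","scene"):
    im=r.camera(c); cv2.imwrite(f"pics/{c}2.png",im[:,:,::-1])
    for d in r.spot_point("post_foot",c)[:2]+r.spot_point("post_center",c)[:3]+r.spot_point("go_gap",c)[:2]: print(c,round(d["conf"],2),w(c,d["at"]).round(4))
s=r.read_state(); print(s["time"],s["ee_pos"],s["eef_rot"].round(4),s["ft_force"].round(2),s["width"])
a=cv2.imread("pics/scene2.png")[95:220,240:365]; cv2.imwrite("pics/s2.png",cv2.resize(a,(600,600),interpolation=cv2.INTER_CUBIC))
E
```

```text
top 0.6 [0.4441 0.1675 0.0582]
top 0.61 [ 0.5069 -0.1252  0.0524]
top 0.31 [ 0.5108 -0.1246  0.0012]
scene 0.88 [4.371e-01 1.678e-01 4.000e-04]
scene 0.79 [ 0.5052 -0.1245  0.0813]
scene 0.7 [ 0.506  -0.1241  0.1404]
scene 0.64 [0.4417 0.1677 0.0579]
scene 0.9 [ 0.5114 -0.125   0.0556]
scene 0.41 [ 0.5118 -0.1275  0.0022]
7.7667 [ 0.50791597 -0.12625138  0.15781601] [1.010e-02 9.999e-01 1.000e-04 2.000e-04] [0.76 0.34 0.3 ] 0.02131812191590491
```

View pics/s2.png

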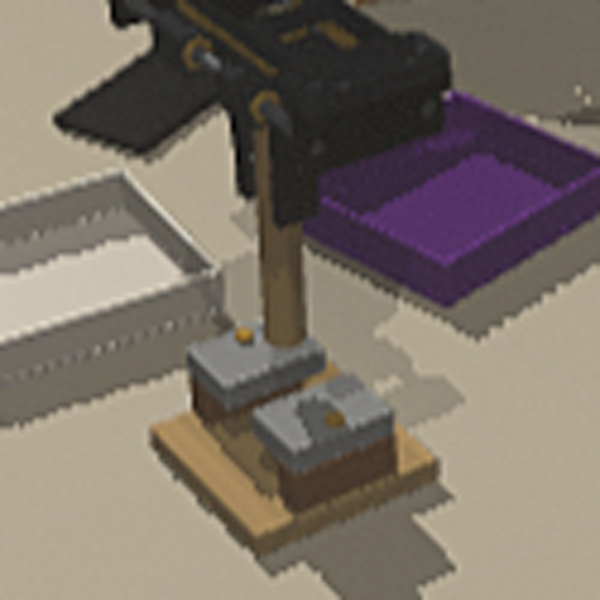

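The scene crop shows the post upright above the go gauge, with its foot near (285,338). The gap edges run about (235,383)–(325,352) and (253,408)–(345,375). I'll compare the two in the same camera.

```bash
python3 - <<'E'
from h import *
def P(x,y,z): return ray("scene",(x+.5)/4.8-.5+240,(y+.5)/4.8-.5+95,z)[:2].round(4)
for p in((235,383),(325,352),(253,408),(345,375)): print(P(*p,.055))
print("foot",P(285,338,.080),"edges",P(265,335,.080),P(305,338,.080))
E
```

```text
[ 0.5316 -0.1372]
[ 0.4797 -0.1329]
[ 0.5354 -0.114 ]
[ 0.4825 -0.1102]
foot [ 0.5079 -0.1251] edges [ 0.5147 -0.1332] [ 0.4998 -0.1192]
```

>>> arm_command(xyz=[[0,0,-0.006],[0,0,-0.012],[0,0,-0.017],[0,0,-0.02],[0,0,-0.022],[0,0,-0.023],[0,0,-0.023],[0,0,-0.023]], rot=[[0,0,0],[0,0,0],[0,0,0],[0,0,0],[0,0,0],[0,0,0],[0,0,0],[0,0,0]])

```text
time: 8.43
ee_pos: [0.5078, -0.1266, 0.1347]
eef_rot: [0.01, 1.0, 0.0, 0.0]
ft_force: [0.4, -0.0, 0.3]
width: 0.0211
grip_force: 35.0
```

>>> arm_command(xyz=[[0,0,-0.001],[0,0,-0.002],[0,0,-0.003],[0,0,-0.004],[0,0,-0.004]], rot=[[0,0,0],[0,0,0],[0,0,0],[0,0,0],[0,0,0]])

```text
time: 8.85
ee_pos: [0.5078, -0.1262, 0.1304]
eef_rot: [0.01, 1.0, 0.0, -0.0]
ft_force: [0.7, 1.7, -1.3]
width: 0.0212
grip_force: 35.0
```

>>> arm_command(xyz=[[0,0,-0.001],[0,0,-0.002],[0,0,-0.003],[0,0,-0.003]], rot=[[0,0,0],[0,0,0],[0,0,0],[0,0,0]])

```text
time: 9.18
ee_pos: [0.5077, -0.1262, 0.1273]
eef_rot: [0.01, 1.0, 0.0, -0.0]
ft_force: [0.9, 2.4, -2.1]
width: 0.0213
grip_force: 35.0
```

>>> arm_command(xyz=[[0,0.0005,0],[0,0.001,0],[0,0.001,0],[0,0.001,0]], rot=[[0,0,0],[0,0,0],[0,0,0],[0,0,0]])

```text
time: 9.52
ee_pos: [0.5076, -0.1258, 0.1275]
eef_rot: [0.011, 1.0, -0.0, -0.0]
ft_force: [-0.2, 0.9, -1.1]
width: 0.0214
grip_force: 35.0
```

```bash
python3 - <<'E'
from h import *
for i in range(4):
    r.camera("top"); s=r.read_state(); print(s["time"],s["ee_pos"].round(4),s["ft_force"].round(2),s["torque"].round(3))
E
```

```text
9.5667 [ 0.5077 -0.1258  0.1276] [-0.16  0.34 -0.89] [ 0.191 -0.008 -0.041]
9.6167 [ 0.5077 -0.1258  0.1275] [0.61 0.46 0.49] [ 0.2    0.024 -0.048]
9.6667 [ 0.5077 -0.1257  0.1276] [ 0.24  0.67 -0.14] [ 0.109  0.036 -0.004]
9.7167 [ 0.5077 -0.1257  0.1276] [ 0.47  0.33 -1.3 ] [ 0.084  0.054 -0.001]
```

>>> arm_command(xyz=[[0,0.0002,-0.001],[0,0.0003,-0.003],[0,0.0003,-0.005],[0,0.0003,-0.007],[0,0.0003,-0.009],[0,0.0003,-0.009]], rot=[[0,0,0],[0,0,0],[0,0,0],[0,0,0],[0,0,0],[0,0,0]])

```text
time: 10.22
ee_pos: [0.5075, -0.1252, 0.118]
eef_rot: [0.01, 1.0, 0.0, -0.0]
ft_force: [0.3, 0.1, -0.9]
width: 0.0216
grip_force: 35.0
```

>>> arm_command(xyz=[[0,0,-0.002],[0,0,-0.004],[0,0,-0.006],[0,0,-0.008],[0,0,-0.01],[0,0,-0.012],[0,0,-0.013],[0,0,-0.013],[0,0,-0.013],[0,0,-0.013]], rot=[[0,0,0],[0,0,0],[0,0,0],[0,0,0],[0,0,0],[0,0,0],[0,0,0],[0,0,0],[0,0,0],[0,0,0]])

```text
time: 11.05
ee_pos: [0.5078, -0.1253, 0.1057]
eef_rot: [0.01, 1.0, 0.0, 0.0]
ft_force: [0.0, 0.0, -0.9]
width: 0.0213
grip_force: 35.0
```

```bash
python3 - <<'E'
from h import *
im=r.camera("scene"); s=r.read_state(); print(s["time"],s["ee_pos"].round(4),s["ft_force"].round(2),s["torque"].round(3))
cv2.imwrite("pics/s3.png",cv2.resize(im[95:220,240:365,::-1],(600,600),interpolation=cv2.INTER_CUBIC))
E
```

```text
11.1 [ 0.5079 -0.1252  0.1057] [ 0.39  0.1  -0.25] [ 0.054 -0.024  0.036]
```

View pics/s3.png

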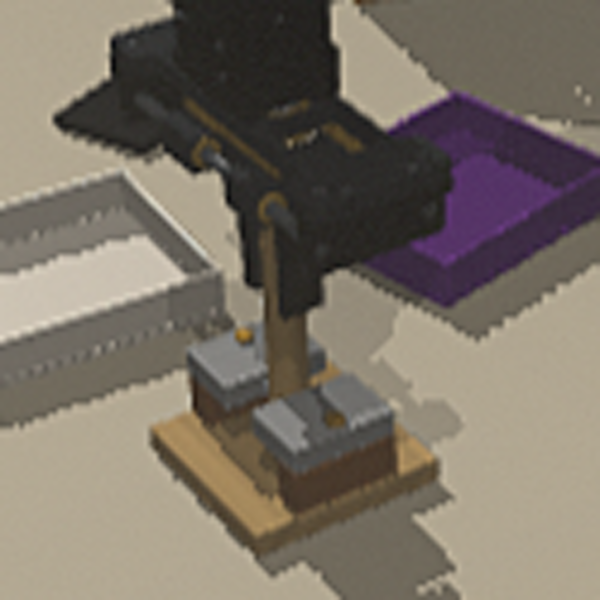

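The post sits inside the go gap, with its foot at about 28 mm and no force. Now I'll draw it out and go to the no-go gauge.

>>> arm_command(xyz=[[0,0,0.002],[0,0,0.007],[0,0,0.014],[0,0,0.022],[0,0,0.032],[0,0,0.044],[0,0,0.056],[0,0,0.066],[0,0,0.072],[0,0,0.072]], rot=[[0,0,0],[0,0,0],[0,0,0],[0,0,0],[0,0,0],[0,0,0],[0,0,0],[0,0,0],[0,0,0],[0,0,0]])

```text
time: 11.93
ee_pos: [0.5085, -0.1254, 0.1793]
eef_rot: [0.01, 1.0, 0.0, 0.001]
ft_force: [0.0, -0.1, -0.8]
width: 0.0211
grip_force: 35.0
```

>>> arm_command(xyz=[[0.002,0.005,0],[0.006,0.016,0],[0.012,0.032,0],[0.02,0.053,0],[0.029,0.077,0],[0.038,0.101,0],[0.047,0.125,0],[0.057,0.149,0],[0.065,0.171,-0.003],[0.072,0.19,-0.008],[0.078,0.206,-0.014],[0.082,0.217,-0.02],[0.0845,0.2225,-0.025],[0.085,0.224,-0.029],[0.085,0.224,-0.03],[0.085,0.224,-0.03],[0.085,0.224,-0.03]], rot=[[0,0,0],[0,0,0],[0,0,0],[0,0,0],[0,0,0],[0,0,0],[0,0,0],[0,0,0],[0,0,0],[0,0,0],[0,0,0],[0,0,0],[0,0,0],[0,0,0],[0,0,0],[0,0,0],[0,0,0]])

```text
time: 13.35
ee_pos: [0.5928, 0.0974, 0.1479]
eef_rot: [0.011, 1.0, -0.0, 0.0]
ft_force: [-0.3, -0.6, 0.3]
width: 0.0213
grip_force: 35.0
```

```bash
python3 - <<'E'
from h import *
im=r.camera("scene"); s=r.read_state(); print(s["time"],s["ee_pos"].round(4),s["ft_force"].round(2),s["width"])
cv2.imwrite("pics/s4.png",cv2.resize(im[165:290,265:390,::-1],(600,600),interpolation=cv2.INTER_CUBIC))
for d in r.spot_point("post_foot","scene")[:2]+r.spot_point("nogo_gap","scene")[:2]: print(round(d["conf"],2),w("scene",d["at"]).round(4))
E
```

```text
13.4 [0.5929 0.0977 0.1481] [ 0.26 -0.9   0.08] 0.02120648086685519
0.87 [0.5917 0.0959 0.0722]
0.76 [0.442  0.1663 0.0007]
0.62 [0.5922 0.0988 0.0603]
```

View pics/s4.png

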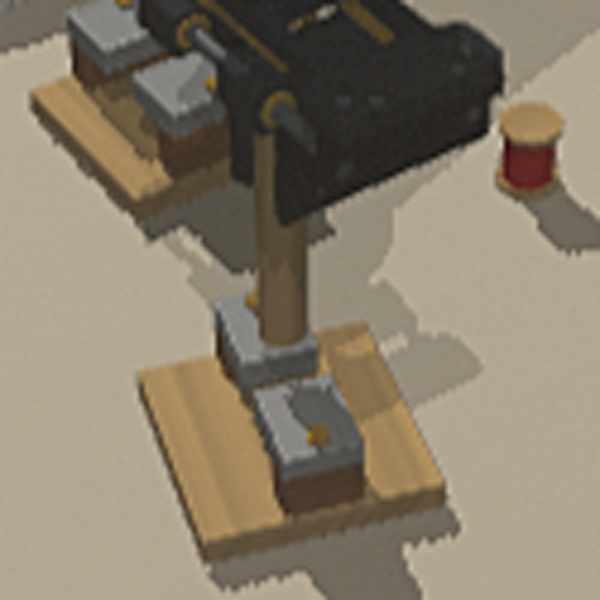

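The post stands above the no-go gap, with its foot at (283,340) and the gap centre near (287,370). Now I'll feel downward.

>>> arm_command(xyz=[[0,0.0005,-0.002],[0,0.001,-0.004],[0,0.001,-0.006],[0,0.001,-0.007],[0,0.001,-0.0075],[0,0.001,-0.008],[0,0.001,-0.008]], rot=[[0,0,0],[0,0,0],[0,0,0],[0,0,0],[0,0,0],[0,0,0],[0,0,0]])

```text
time: 14.08
ee_pos: [0.5927, 0.0997, 0.1395]
eef_rot: [0.01, 1.0, 0.0, -0.0]
ft_force: [-0.0, -0.0, -0.0]
width: 0.021
grip_force: 35.0
```

>>> arm_command(xyz=[[0,0,-0.0005],[0,0,-0.001],[0,0,-0.0015],[0,0,-0.002],[0,0,-0.002]], rot=[[0,0,0],[0,0,0],[0,0,0],[0,0,0],[0,0,0]])

```text
time: 14.5
ee_pos: [0.5927, 0.0997, 0.1375]
eef_rot: [0.01, 1.0, 0.0, -0.0]
ft_force: [1.5, -0.5, -0.5]
width: 0.0211
grip_force: 35.0
```

>>> arm_command(xyz=[[0,0,-0.0005],[0,0,-0.001],[0,0,-0.0015],[0,0,-0.002],[0,0,-0.002]], rot=[[0,0,0],[0,0,0],[0,0,0],[0,0,0],[0,0,0]])

```text
time: 14.92
ee_pos: [0.5927, 0.0998, 0.1354]
eef_rot: [0.01, 1.0, 0.0, -0.0]
ft_force: [-0.8, 0.0, 0.4]
width: 0.0212
grip_force: 35.0
```

>>> arm_command(xyz=[[0,0,-0.0005],[0,0,-0.001],[0,0,-0.0015],[0,0,-0.002],[0,0,-0.002]], rot=[[0,0,0],[0,0,0],[0,0,0],[0,0,0],[0,0,0]])

```text
time: 15.33
ee_pos: [0.5927, 0.0998, 0.1335]
eef_rot: [0.01, 1.0, 0.0, -0.0]
ft_force: [-0.7, -0.7, -0.2]
width: 0.0215
grip_force: 35.0
```

>>> arm_command(xyz=[[0,0,-0.0005],[0,0,-0.001],[0,0,-0.0015],[0,0,-0.002],[0,0,-0.002]], rot=[[0,0,0],[0,0,0],[0,0,0],[0,0,0],[0,0,0]])

```text
time: 15.75
ee_pos: [0.5927, 0.0998, 0.1314]
eef_rot: [0.01, 1.0, 0.0, -0.0]
ft_force: [-0.1, -0.7, -0.2]
width: 0.0213
grip_force: 35.0
```

>>> arm_command(xyz=[[0,0,-0.0005],[0,0,-0.001],[0,0,-0.0015],[0,0,-0.002],[0,0,-0.002]], rot=[[0,0,0],[0,0,0],[0,0,0],[0,0,0],[0,0,0]])

```text
time: 16.17
ee_pos: [0.5927, 0.0998, 0.1295]
eef_rot: [0.01, 1.0, 0.0, -0.0]
ft_force: [-0.2, 0.8, -0.3]
width: 0.0214
grip_force: 35.0
```

>>> arm_command(xyz=[[0,0,-0.0005],[0,0,-0.001],[0,0,-0.0015],[0,0,-0.002],[0,0,-0.002]], rot=[[0,0,0],[0,0,0],[0,0,0],[0,0,0],[0,0,0]])

```text
time: 16.58
ee_pos: [0.5929, 0.0998, 0.1277]
eef_rot: [0.01, 1.0, 0.0, 0.0]
ft_force: [-0.2, -0.3, 0.7]
width: 0.0212
grip_force: 35.0
```

>>> arm_command(xyz=[[0,0,-0.0005],[0,0,-0.001],[0,0,-0.0015],[0,0,-0.0015],[0,0,-0.0015]], rot=[[0,0,0],[0,0,0],[0,0,0],[0,0,0],[0,0,0]])

```text
time: 17.0
ee_pos: [0.5933, 0.0998, 0.1274]
eef_rot: [0.01, 1.0, 0.0, 0.001]
ft_force: [-2.8, -0.1, 10.3]
width: 0.0212
grip_force: 35.0
```

>>> arm_command(xyz=[[0,0,0.0001],[0,0,0.0001],[0,0,0.0001],[0,0,0.0001],[0,0,0.0001],[0,0,0.0001],[0,0,0.0001]], rot=[[0,0,0],[0,0,0],[0,0,0],[0,0,0],[0,0,0],[0,0,0],[0,0,0]])

```text
time: 17.58
ee_pos: [0.5933, 0.0998, 0.1274]
eef_rot: [0.01, 1.0, 0.0, 0.001]
ft_force: [-2.0, -0.8, 9.5]
width: 0.0212
grip_force: 35.0
```

>>> arm_command(xyz=[[0,0,0],[0,0,0],[0,0,0],[0,0,0],[0,0,0],[0,0,0],[0,0,0],[0,0,0]], rot=[[0,0,0],[0,0,0],[0,0,0],[0,0,0],[0,0,0],[0,0,0],[0,0,0],[0,0,0]])

```text
time: 18.25
ee_pos: [0.5933, 0.0998, 0.1275]
eef_rot: [0.01, 1.0, 0.0, 0.001]
ft_force: [-2.1, -0.6, 10.2]
width: 0.0213
grip_force: 35.0
```

```bash
python3 - <<'E'
from h import *
ims=[]
for c in ("scene","top"):
    im=r.camera(c); ims.append(im)
    for l in("post_center","nogo_gap","nogo"):
        for d in r.spot_point(l,c)[:2]: print(c,l,round(d["conf"],2),w(c,d["at"]).round(4))
s=r.read_state(); print(s["time"],s["ft_force"].round(2),s["eef_rot"].round(4))
a=cv2.resize(ims[0][165:290,265:390,::-1],(400,400),interpolation=cv2.INTER_CUBIC)
b=cv2.resize(ims[1][125:225,250:350,::-1],(400,400),interpolation=cv2.INTER_CUBIC)
cv2.imwrite("pics/s5.png",np.hstack([a,b]))
E
```

```text
scene post_center 0.83 [0.4414 0.1702 0.0596]
scene post_center 0.72 [0.5907 0.1016 0.107 ]
scene nogo_gap 0.69 [0.5906 0.0988 0.0566]
scene nogo 0.72 [ 0.592   0.0993 -0.0011]
scene nogo 0.72 [ 5.311e-01 -3.335e-01 -1.000e-04]
18.65 [-1.83 -1.55 10.63] [1.050e-02 9.999e-01 3.000e-04 7.000e-04]
```

View pics/s5.png

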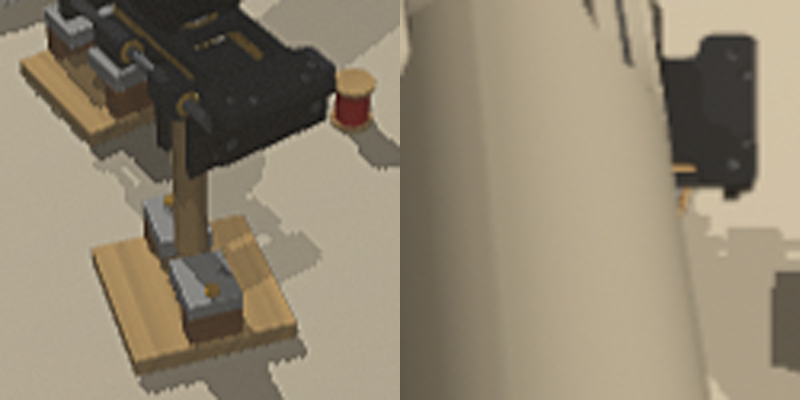

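The post is upright and stopped on the no-go lips at a steady 10 N or so. Next is the white tray.

>>> arm_command(xyz=[[0,0,0.001],[0,0,0.004],[0,0,0.01],[0,0,0.02],[0,0,0.034],[0,0,0.048],[0,0,0.06],[0,0,0.067],[0,0,0.07]], rot=[[0,0,0],[0,0,0],[0,0,0],[0,0,0],[0,0,0],[0,0,0],[0,0,0],[0,0,0],[0,0,0]])

```text
time: 19.4
ee_pos: [0.5933, 0.0998, 0.1978]
eef_rot: [0.01, 1.0, 0.0, 0.001]
ft_force: [0.1, 0.2, 0.1]
width: 0.0211
grip_force: 35.0
```

>>> arm_command(xyz=[[-0.001,-0.006,0],[-0.003,-0.02,0],[-0.006,-0.041,0],[-0.009,-0.067,0],[-0.013,-0.096,0],[-0.017,-0.127,0],[-0.022,-0.159,0],[-0.026,-0.191,0],[-0.031,-0.223,0],[-0.035,-0.255,0],[-0.039,-0.287,0],[-0.043,-0.317,0],[-0.047,-0.345,0],[-0.051,-0.371,0],[-0.054,-0.393,0],[-0.056,-0.41,0],[-0.058,-0.422,0],[-0.059,-0.429,0],[-0.059,-0.431,0],[-0.059,-0.431,0]], rot=[[0,0,0],[0,0,0],[0,0,0],[0,0,0],[0,0,0],[0,0,0],[0,0,0],[0,0,0],[0,0,0],[0,0,0],[0,0,0],[0,0,0],[0,0,0],[0,0,0],[0,0,0],[0,0,0],[0,0,0],[0,0,0],[0,0,0],[0,0,0]])

```text
time: 21.07
ee_pos: [0.5336, -0.3312, 0.1959]
eef_rot: [0.011, 1.0, 0.0, -0.0]
ft_force: [0.2, 1.8, 0.6]
width: 0.0212
grip_force: 35.0
```

>>> arm_command(xyz=[[0,0,-0.008],[0,0,-0.022],[0,0,-0.04],[0,0,-0.058],[0,0,-0.074],[0,0,-0.086],[0,0,-0.094],[0,0,-0.099],[0,0,-0.101],[0,0,-0.102],[0,0,-0.102]], rot=[[0,0,0],[0,0,0],[0,0,0],[0,0,0],[0,0,0],[0,0,0],[0,0,0],[0,0,0],[0,0,0],[0,0,0],[0,0,0]])

```text
time: 21.98
ee_pos: [0.5341, -0.3314, 0.0947]
eef_rot: [0.01, 1.0, -0.0, 0.0]
ft_force: [0.0, 0.5, 0.1]
width: 0.0211
grip_force: 35.0
```

```bash
python3 - <<'E'
from h import *
im=r.camera("scene"); s=r.read_state(); print(s["time"],s["ee_pos"].round(4),s["ft_force"].round(2),s["width"],s["eef_rot"].round(4))
cv2.imwrite("pics/s6.png",cv2.resize(im[75:200,190:315,::-1],(600,600),interpolation=cv2.INTER_CUBIC))
E
```

```text
22.0333 [ 0.5341 -0.3315  0.0948] [ 0.21 -0.83 -0.05] 0.021140310693225577 [ 1.040e-02  9.999e-01 -2.000e-04  5.000e-04]
```

View pics/s6.png

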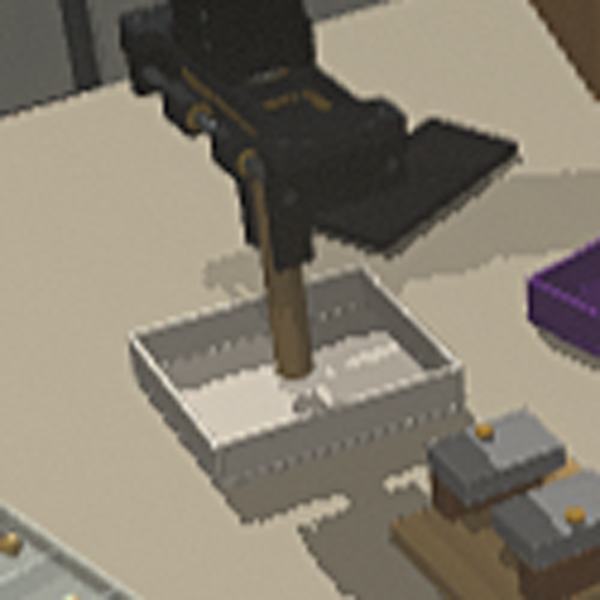

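The post hangs centrally in the white tray, with its foot at (293,375). Now I'll lower it to contact.

>>> arm_command(xyz=[[0,0,-0.003],[0,0,-0.006],[0,0,-0.008],[0,0,-0.0095],[0,0,-0.0105],[0,0,-0.011],[0,0,-0.011]], rot=[[0,0,0],[0,0,0],[0,0,0],[0,0,0],[0,0,0],[0,0,0],[0,0,0]])

```text
time: 22.62
ee_pos: [0.5337, -0.3312, 0.083]
eef_rot: [0.01, 1.0, 0.0, -0.0]
ft_force: [0.1, -0.3, -0.4]
width: 0.0214
grip_force: 35.0
```

>>> arm_command(xyz=[[0,0,-0.0005],[0,0,-0.001],[0,0,-0.0015],[0,0,-0.0015]], rot=[[0,0,0],[0,0,0],[0,0,0],[0,0,0]])

```text
time: 22.95
ee_pos: [0.5339, -0.3313, 0.0818]
eef_rot: [0.01, 1.0, -0.0, 0.0]
ft_force: [-0.3, -0.7, 1.1]
width: 0.0212
grip_force: 35.0
```

>>> arm_command(xyz=[[0,0,-0.0005],[0,0,-0.0008],[0,0,-0.0008]], rot=[[0,0,0],[0,0,0],[0,0,0]])

```text
time: 23.2
ee_pos: [0.5341, -0.3314, 0.0818]
eef_rot: [0.01, 1.0, -0.0, 0.0]
ft_force: [-2.1, 1.3, 7.7]
width: 0.0213
grip_force: 35.0
```

>>> arm_command(xyz=[[0,0,0.0003],[0,0,0.0006],[0,0,0.0006],[0,0,0.0006]], rot=[[0,0,0],[0,0,0],[0,0,0],[0,0,0]], squeeze=10)

```text
time: 23.53
ee_pos: [0.5341, -0.3314, 0.0818]
eef_rot: [0.01, 1.0, -0.0, 0.0]
ft_force: [1.1, -0.1, 4.6]
width: 0.0218
grip_force: 10.0
```

>>> arm_command(xyz=[[0,0,0],[0,0,0],[0,0,0],[0,0,0],[0,0,0],[0,0,0],[0,0,0],[0,0,0]], rot=[[0,0,0],[0,0,0],[0,0,0],[0,0,0],[0,0,0],[0,0,0],[0,0,0],[0,0,0]], grip=0.65)

```text
time: 24.2
ee_pos: [0.5337, -0.3312, 0.0815]
eef_rot: [0.01, 1.0, 0.0, -0.0]
ft_force: [-0.2, 0.2, -0.1]
width: 0.0558
grip_force: 0.0
```

>>> arm_command(xyz=[[0,0,0.003],[0,0,0.01],[0,0,0.022],[0,0,0.038],[0,0,0.056],[0,0,0.076],[0,0,0.096],[0,0,0.112],[0,0,0.12],[0,0,0.12]], rot=[[0,0,0],[0,0,0],[0,0,0],[0,0,0],[0,0,0],[0,0,0],[0,0,0],[0,0,0],[0,0,0],[0,0,0]])

```text
time: 25.03
ee_pos: [0.5346, -0.3319, 0.2043]
eef_rot: [0.01, 1.0, -0.001, 0.002]
ft_force: [-0.1, -0.2, 0.1]
width: 0.0566
grip_force: 0.0
```

```bash
python3 - <<'E'
from h import *
im=r.camera("scene"); s=r.read_state(); print(s["time"],s["ee_pos"].round(4),s["ft_force"].round(2),s["width"])
cv2.imwrite("pics/s7.png",im[:,:,::-1])
E
```

```text
25.0833 [ 0.5341 -0.3315  0.2025] [-0.21 -0.08 -0.58] 0.05675396387246093
```

View pics/s7.png

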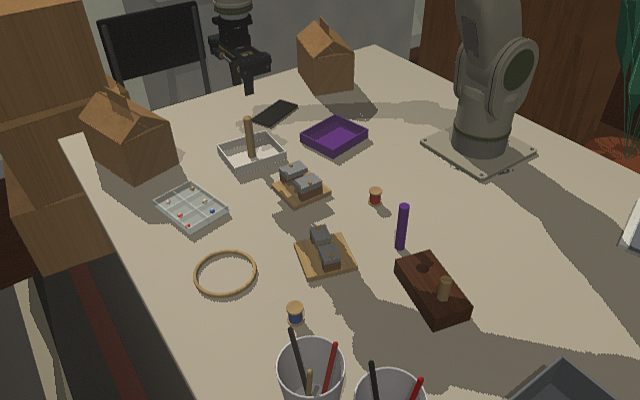

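The picture shows the post standing upright in the white tray, from (249,118) to (251,158). The gripper is clear above it and everything else is in place.

```bash
python3 -c "
from h import *
print(r.close_job())"
```

```text
the job is handed in; nothing more can be done
None
```

The job is handed in: the post passed the go gap (foot down to about 28 mm), was stopped by the no-go gap at about 10 N for over a second, and now stands upright in the white tray with the gripper clear.

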